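# Turn the creasing block in the sliding-jaw vise

### The arm

A 6-joint arm with a two-finger parallel gripper is mounted at the origin on the work surface. World frame = base frame: x ahead of the robot, y to its left, z up, the work surface at z = 0. Lengths are in mm, angles in degrees, forces in N, time in s.
With the tool pointing down it reaches from about 275 to 850 mm from the base axis. Payload 19 kg.
Tool frame: the origin (TCP) lies at the centre of the arm's flange, where the gripper is bolted on; the fingertips stand 173 mm ahead of it and the grasp point (between the pads) lies 155 mm ahead of it; z points along the fingers, y is the line along which they close (so a half turn about z gives the same grasp; the last joint's range is limited). The gripper opens to 85 mm and grips with 20 to 120 N. Pads are 22 mm wide; open, the fingers measure 114 mm over their backs; the gripper's body (76 mm by 85 mm) begins 54 mm behind the grasp point. The pads swing forward as they close: fully open they stand 13 mm farther back than shut.
Start: joints at [64.687, 8.623, 82.357, -0, 89.026, -7.678], TCP at [174.215, 547.96, 404.667] pointing down, gripper open.
Joint ranges: [-160.23, 160.23], [-39.13, 120.54], [6.94, 153.29], [-79.49, 259.48], [9.18, 160.14], [-161.06, 161.06]. Speed limits (degrees/s): [108.29, 108.29, 127.2, 172.46, 172.46, 172.46].

### API

Orientations are given as a 3x3 rotation matrix whose columns are the frame's x, y, z axes.
In Python, from cell import * gives the robot as it stands. Calls block until the motion is done:
- movep(position, orientation): joint-space move of the TCP to a pose.
- servo_line(position, rotation=None, speed=150): straight line of the TCP; rotation=None keeps the orientation; speed is the mean speed in mm/s.
- move_joints(angles): joint-space move.
- gripper_to(opening, grip_force=None): finger opening in mm; grip_force is the grip in N (None keeps the last); returns when the fingers have stopped.
- pause(seconds).
- inverse_kinematics(position, orientation): joint angles nearest the present ones, or None.
- grab_frame(name): name is "scene" or "side" or "wrist"; returns a dict with "image" (400x640x3 uint8, blue, green, red), "mtx" (3x3 intrinsics, pixels), "rvec" (rotation vector, rad) and "tvec" (3), from world to camera coordinates, as OpenCV has them; the wrist camera has in their place "hand_eye" (4x4, takes a point from camera to tool coordinates, whose origin is the TCP and whose axes are the flange's). Camera axes: x right, y down, z forward; pixel columns grow to the right and rows downward; lengths in mm; the calibration is good to about 2 mm. The wrist camera is an equidistant fisheye: a pixel r from the principal point sees the ray r / f radians off the axis. A picture is of the moment at which its call begins: read the wrist's pose just before it. There is no depth.
A pose or a line that the arm cannot do raises IKError and nothing moves.
- hand_in(): hands the job in; it is judged then, once.
Readings, each from a call of its own:
- read_t(): time.
- read_qpos(): joint angles.
- read_dq(): joint speeds.
- read_joint_efforts(): joint torques, N m.
- read_tool_pos(): TCP position.
- read_ee_rot(): TCP orientation.
- read_wrist_force(): force on the tool from outside, world axes, zero at the start.
- read_torque(): the same for the moment, N m.
- read_width(): finger opening in mm.
- read_grasp_force(): force on a finger pad.
Only numpy, scipy, OpenCV 4.12 (cv2) and the standard library are available. Lean on these libraries where they do the work, as an engineer would, in place of code of your own. Each camera call takes 0.05 s, during which the arm holds its last target. There are 200 camera calls.

### The job

The aluminium creasing block stands in the small bench vise with its grooved face hidden against the sliding jaw. Open the jaw, turn the block a quarter turn so that its grooved face lies on top, set it back down flat on the vise's bed midway along the jaws, and slide the jaw home so that the block is held snugly and squarely between both jaws. Leave the other things on the bench where they are.

Things in the scene. Friction and masses are not known exactly. Their poses are not given: they have to be found in the camera images.
- vise: grey steel bench vise, fixed; origin on the bench top below the seat. z up, y = direction in which the sliding jaw opens, x along the jaws. Bed 44 mm wide (x), top 30 mm above the bench, on a foot 84 mm wide, 10 mm high; both run from y = -75 to +175 mm. Fixed jaw: 44 mm long (x), 30 mm thick, rises 20 mm above the bed, clamping face at y = -30 mm
- seat (a point): point on top of the bed, 30 mm above the vise's origin, axes as the vise; 30 mm from the fixed jaw's face. A block 60 mm wide against the fixed jaw is centred here
- jaw (a joint): slide of the sliding jaw in m, 0 to 0.075; gap between the jaws = 30 mm + this value. Jaw 44 mm long (x), 22 mm thick (y), rising 20 mm above the bed, with a carriage 9 mm high behind it; it slides stiffly (about 3 N) and stays where it is left
- jaw_knob (a point): centre of the top of the upright round black knob on the sliding jaw's carriage, 24 mm diameter, 36 mm tall, top 75.5 mm above the bench; its axis is 55 mm (own y) behind the jaw's clamping face. Hold it to slide the jaw
- block: aluminium block, 0.35 kg, origin at its centre, 54 x 40 x 60 mm along own x, y, z. Three grooves 6 mm wide, 4 mm deep run along x in its +y face. At the start it stands on the bed, axes parallel to the vise's, +y face to the sliding jaw, a dark bolt-hole spot on top. Its x ends stick out about 5 mm past the jaws, free to grip. Turned, it is 60 mm wide between the jaws and 40 mm tall
- grooves (a point): centre of the block's grooved face, 20 mm from the block's centre along own +y; it must finish on top
- brush: hand brush lying on the bench beyond the vise, a bystander
- die: steel ring-shaped cutting die, 44 mm across, 30 mm tall, on the bench before the vise, a bystander; origin at the centre of its underside
- jar: closed jar, 52 mm across, 75 mm tall, a bystander; origin at the centre of its underside
- hammer: hammer lying on the bench, a bystander
- carton: closed cardboard carton 110 x 80 x 50 mm, a bystander; origin at the centre of its underside
- wood_block: wooden block 90 x 50 x 35 mm, a bystander; origin at the centre of its underside
Things that resemble listed ones, but are neither listed nor needed, are in the scene too. Leave any purple or yellow look-alike of the block alone.

How it is judged:
By the outcome, as a careful person would: the job done as asked, in the order asked, and still so for the second after the job is handed in, with the robot touching nothing.
It also fails if it takes over 58 s, if anything falls off the work surface, if the arm or the gripper's body presses on something with over 40 N, if the wrist force passes 120 N, or if a joint passes its speed limit or range.

## Working session

There is one attempt and no reset: what is moved stays moved. The work goes in short steps, each a Python script; the robot and the scene stay as the last script left them, time stands still between calls to the robot, and variables do not carry over. Pictures are saved under pics/ and viewed, at most 12 in all, crops included, and the job is handed in when it is done.

```bash
mkdir -p pics
python3 - <<'E'
from cell import *
import cv2,numpy as np
for n in("scene","side","wrist"):
    f=grab_frame(n); cv2.imwrite(f"pics/{n}0.png",f["image"])
    print(n,f["mtx"].tolist(),f.get("rvec"),f.get("tvec"),f.get("hand_eye"))
print(read_t(),read_tool_pos(),read_ee_rot())
E
```

```text
scene [[451.4359068783721, 0.0, 320.3402055608058], [0.0, 451.4359068783721, 200.6060434748258], [0.0, 0.0, 1.0]] [ 1.75238966  2.10372771 -0.55781668] [ 102.20268849 -444.94318805 1411.34653363] None
side [[366.3362655713455, 0.0, 313.4520133965044], [0.0, 366.3362655713455, 191.93354792685514], [0.0, 0.0, 1.0]] [ 2.34136938 -0.3064689   0.11768746] [-549.9859864   130.2242939   857.33229128] None
wrist [[309.70691628693146, 0.0, 321.4402890221365], [0.0, 309.70691628693146, 197.55041420144423], [0.0, 0.0, 1.0]] None None [[-7.20830255e-04 -9.60482812e-01 -2.78338370e-01  7.17037628e+01]
 [ 9.99999737e-01 -7.13183339e-04 -1.28727229e-04 -9.81728630e-02]
 [-7.48659971e-05 -2.78338390e-01  9.60483074e-01  3.03430745e+01]
 [ 0.00000000e+00  0.00000000e+00  0.00000000e+00  1.00000000e+00]]
0.15 [174.20302109 547.96852598 404.2317657 ] [[-9.53006423e-01  3.02949828e-01 -3.98920502e-04]
 [ 3.02950061e-01  9.53006082e-01 -8.16929615e-04]
 [ 1.32684979e-04 -8.99392161e-04 -9.99999587e-01]]
```

View pics/scene0.png

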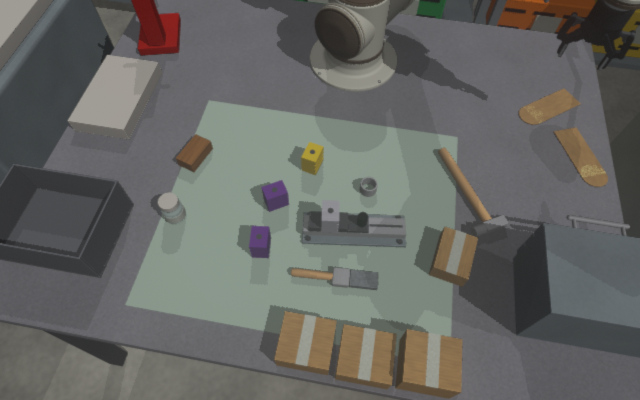

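View pics/side0.png

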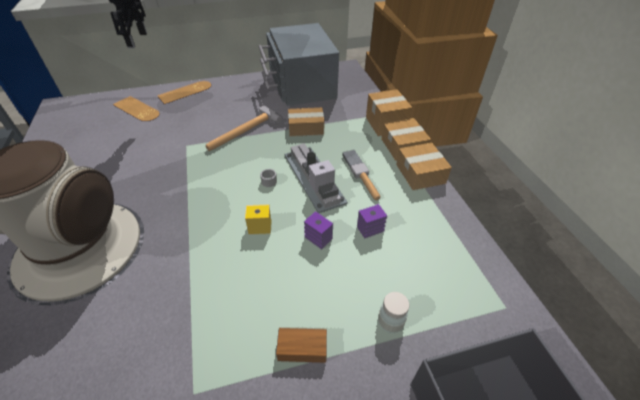

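View pics/wrist0.png

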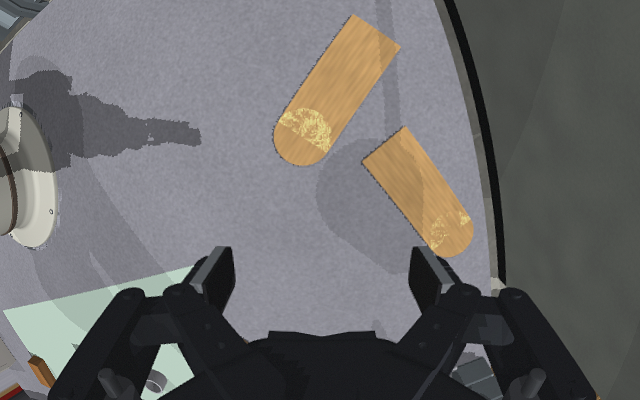

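The scene camera shows the vise around (355,228), with the block top near (330,210) and the knob near (363,218). The wooden/purple/yellow look-alikes and the bystanders are clear of it. In the side view the vise is at (315,175). The wrist view doesn't have the vise in frame yet. I'll get a coarse position, then hover the wrist camera over it.

```bash
cat > h.py <<'E'
from cell import *
import cv2,numpy as np
from scipy.spatial.transform import Rotation as Ro
def ray_fixed(f,uv,z):
    R=cv2.Rodrigues(np.array(f["rvec"],float))[0]; c=-R.T@np.array(f["tvec"]).ravel()
    d=R.T@np.linalg.inv(f["mtx"])@np.array([*uv,1.]); return c+d*(z-c[2])/d[2]
def ray_wrist(f,p,R,uv,z):
    K=f["mtx"];a=(np.array(uv,float)-K[:2,2])/K[0,0];r=np.linalg.norm(a)
    d=np.array([*(a/r*np.sin(r)),np.cos(r)]) if r>0 else np.array([0,0,1.])
    H=np.array(f["hand_eye"]); c=p+R@H[:3,3]; d=R@H[:3,:3]@d; return c+d*(z-c[2])/d[2]
E
python3 - <<'E'
from h import *
f=grab_frame("scene")
b=ray_fixed(f,(330,210),90);k=ray_fixed(f,(363,218),75.5)
e=[ray_fixed(f,u,10) for u in((303,243),(406,245),(406,215))]
print(b,k,e)
for n,u in dict(p1=(275,190),p2=(260,236),die=(369,187),brush=(340,278),y=(313,150),c=(455,250)).items(): print(n,ray_fixed(f,u,30))
d=k-b; th=np.arctan2(-d[0],d[1]); print(np.degrees(th))
Y=np.array([-np.sin(th),np.cos(th),0]);X=np.array([Y[1],-Y[0],0]);
m=(b+k)/2
for s in(1,-1):
    R=np.c_[-s*Y,-s*X,[0,0,-1]]   # tool y=-s*X
    # camera 72 on tool x side, looks back: keep TCP offset
    p=m+s*Y*30; p[2]=420
    print(s,p,inverse_kinematics(p,R))
E
```

```text
[598.7913977   25.16162409  90.        ] [597.50527241 102.52710854  75.5       ] [array([655.17167915, -28.12921737,  10.        ]), array([615.22611804, 214.76236778,  10.        ]), array([533.52265733, 208.02176877,  10.        ])]
p1 [ 534.37918936 -123.22790248   30.        ]
p2 [ 665.03119566 -129.00961716   30.        ]
die [481.94788986 106.97113716  30.        ]
brush [733.65113528  72.64765291  30.        ]
y [394.79636387 -52.90170603  30.        ]
c [616.9101131  325.66978318  30.        ]
0.9523984041475788
1 [597.64968338  93.8402218  420.        ] None
-1 [598.64698673  33.84851082 420.        ] [-4.12277508e+00  1.13171501e+01  7.74583625e+01 -2.54444375e-14
  9.12244874e+01 -5.07517349e+00]
```

Run:
```python
from h import *
def frame(th):
    Y=np.array([-np.sin(th),np.cos(th),0]);return np.array([Y[1],-Y[0],0]),Y
X,Y=frame(np.radians(9.3)); Z=np.array([0,0,1.])
movep([605,40,420],np.c_[Y,X,-Z]); pause(.3)
p,R=read_tool_pos(),read_ee_rot(); f=grab_frame("wrist"); np.savez("w1.npz",p=p,R=R,img=f["image"])
cv2.imwrite("pics/w1.png",f["image"]); 
cv2.imwrite("pics/w1c.png",cv2.resize(f["image"][60:330,170:470],None,fx=2.2,fy=2.2,interpolation=cv2.INTER_CUBIC))
print(p,read_t())
S=np.array([603,35,0.])
for s in(1,-1):
  for a in(50,40,30,-30,-40,-50):
    t=np.radians(a); zt=-Z*np.cos(t)-Y*np.sin(t)  # gripper on +Y side for a>0
    yt=s*X; R=np.c_[np.cross(yt,zt),yt,zt]
    q=inverse_kinematics(S+Z*65-155*zt,R); q2=inverse_kinematics(S+Z*125-155*zt,R)
    print(s,a,None if q is None else np.round(q,0),q2 is not None)
```

```text
[604.96839918  40.32872239 419.98759721] 2.9167
1 50 [ 18.  29.  93. -51.  76.  30.] True
1 40 [ 15.  25.  93. -42.  72.  22.] True
1 30 [ 10.  22.  93. -32.  69.  14.] True
1 -30 [-17.  25.  88.  27.  82. -34.] True
1 -40 [-21.  29.  87.  34.  87. -39.] True
1 -50 [-24.  33.  86.  40.  93. -42.] True
-1 50 [  18.   29.   93.  -51.   76. -150.] True
-1 40 [  15.   25.   93.  -42.   72. -158.] False
-1 30 None False
-1 -30 [-17.  25.  88.  27.  82. 146.] True
-1 -40 [-21.  29.  87.  34.  87. 141.] True
-1 -50 [-24.  33.  86.  40.  93. 138.] True
```

View pics/w1c.png

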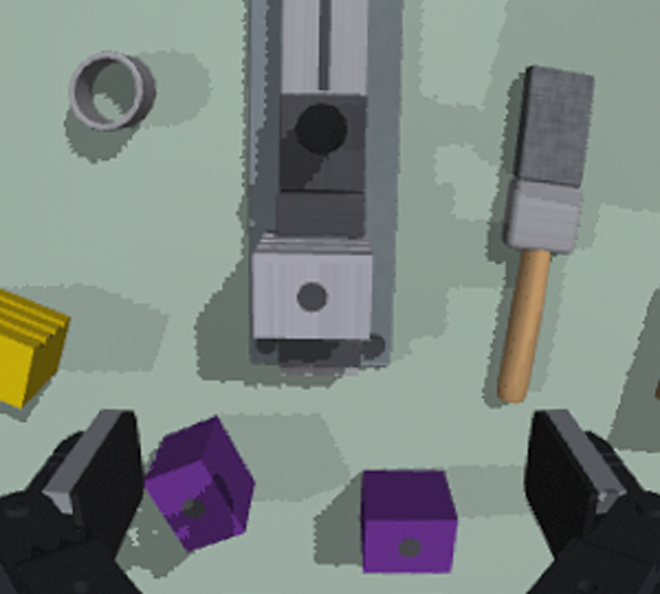

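The wrist crop shows the block's bolt spot at (312,297) and the knob top at (322,128). The jaw top spans x=277..365 at row ~215, the bed edges are at 284..367 and the foot at 250..400. The grooves are just visible on the face towards the jaw. Next I'll refine these from gradients.

Run:
```python
from h import *
d=np.load("w1.npz");p,R,img=d["p"],d["R"],d["img"]; f=dict(mtx=np.array([[309.70691628693146,0,321.4402890221365],[0,309.70691628693146,197.55041420144423],[0,0,1]]),hand_eye=np.array([[-7.20830255e-04,-9.60482812e-01,-2.78338370e-01,71.7037628],[.999999737,-7.13183339e-04,-1.28727229e-04,-.098172863],[-7.48659971e-05,-2.78338390e-01,9.60483074e-01,30.3430745],[0,0,0,1]]))
g=cv2.cvtColor(img,cv2.COLOR_BGR2GRAY)
for name,rows in dict(bed=(66,90),carr=(104,140),jaw=(149,165),block=(178,212)).items():
    pr=g[rows[0]:rows[1],275:360].astype(float).mean(0)
    print(name,np.round(pr).astype(int).tolist())
w=lambda u,z:np.round(ray_wrist(f,p,R,u,z),1)
def spot(x0,x1,y0,y1,th):
    m=(g[y0:y1,x0:x1]<th).astype(np.uint8); n,l,s,c=cv2.connectedComponentsWithStats(m)
    for i in range(1,n):
        if s[i,4]>20: print(s[i],c[i]+[x0,y0])
print("spot");spot(295,330,180,208,110)
print("knob");[spot(295,340,100,150,t) for t in(25,32,40)]
print("col thru block",g[150:235,305].tolist())
```

```text
bed [170, 170, 170, 170, 171, 152, 123, 104, 91, 113, 123, 123, 123, 123, 124, 117, 92, 81, 82, 82, 82, 81, 91, 123, 151, 151, 155, 152, 154, 157, 157, 157, 157, 152, 153, 155, 154, 153, 156, 155, 75, 70, 72, 71, 87, 122, 156, 151, 153, 153, 153, 154, 155, 155, 155, 154, 154, 154, 153, 152, 153, 149, 116, 111, 112, 112, 112, 112, 113, 112, 112, 112, 112, 112, 112, 112, 112, 122, 151, 154, 153, 153, 153, 153, 153]
carr [169, 169, 169, 169, 168, 142, 118, 102, 98, 125, 124, 113, 102, 98, 97, 88, 83, 82, 82, 82, 82, 78, 56, 59, 60, 59, 58, 59, 58, 55, 50, 47, 45, 44, 43, 41, 40, 41, 40, 40, 41, 43, 44, 44, 45, 47, 47, 48, 49, 52, 55, 58, 63, 69, 68, 67, 66, 66, 66, 67, 69, 94, 109, 112, 112, 111, 111, 111, 111, 111, 111, 111, 111, 111, 110, 112, 125, 148, 152, 152, 151, 151, 151, 151, 151]
jaw [167, 168, 163, 150, 130, 111, 110, 95, 87, 88, 88, 83, 84, 84, 84, 83, 83, 83, 82, 84, 71, 68, 71, 70, 70, 70, 71, 70, 70, 70, 70, 70, 70, 70, 70, 70, 71, 71, 71, 70, 70, 71, 71, 70, 70, 70, 71, 71, 71, 71, 71, 71, 71, 71, 71, 71, 71, 71, 71, 71, 80, 101, 115, 114, 113, 113, 113, 113, 114, 114, 1
[... 366 characters left out ...]
4, 154, 156, 158, 158, 156, 146, 114, 109, 110, 110, 111, 111, 111, 110, 112, 121, 139, 150, 150, 149, 150, 149, 150, 149, 149, 149, 150]
spot
[ 10   8  14  14 140] [311.39285714 194.65714286]
knob
[ 10  12  22  18 248] [315.63306452 120.9233871 ]
[  9   7  24  24 413] [315.52300242 118.43341404]
col thru block [71, 71, 71, 71, 71, 69, 69, 69, 70, 70, 69, 68, 70, 70, 70, 68, 62, 75, 112, 150, 111, 118, 122, 111, 99, 129, 158, 161, 161, 160, 160, 160, 159, 159, 159, 159, 159, 160, 159, 160, 162, 160, 140, 102, 73, 73, 95, 116, 158, 162, 161, 159, 159, 159, 158, 158, 158, 159, 158, 159, 159, 159, 160, 157, 45, 46, 47, 46, 48, 47, 47, 47, 46, 58, 72, 69, 76, 90, 97, 99, 102, 109, 108, 107, 105]
```

Run:
```python
from h import *
d=np.load("w1.npz");p,R,img=d["p"],d["R"],d["img"]; f=grab_frame("wrist")
g=cv2.GaussianBlur(cv2.cvtColor(img,cv2.COLOR_BGR2GRAY),(3,3),0).astype(float)
def edge(prof,x0,w=4):   # subpixel strongest gradient near x0
    k=np.abs(np.diff(prof))[x0-w:x0+w]; return (k*np.arange(x0-w,x0+w)).sum()/k.sum()+.5
def axis(rows,cl,cr,z):
    L=np.array([ray_wrist(f,p,R,(edge(g[r],cl),r),z)[:2] for r in rows]);Rr=np.array([ray_wrist(f,p,R,(edge(g[r],cr),r),z)[:2] for r in rows])
    M=(L+Rr)/2; out=[]
    for P in(L,Rr,M):
        c=np.polyfit(P[:,1],P[:,0],1); out.append(np.degrees(np.arctan(-c[0])))
    print(np.round(out,1),"mid",M.mean(0).round(1),"width",np.linalg.norm((L-Rr).mean(0)).round(1))
axis(range(2,95,3),298,336,30); axis(range(150,164),295,335,50); axis(range(180,212),285,339,90)
w=lambda u,z:np.round(ray_wrist(f,p,R,u,z),1)
print("spot",w((311.4,194.6),90),"knob",w((316,118.7),75.5))
front=np.array([[c,edge(g[:,c],213,5)] for c in range(288,335,3)]);back=np.array([[c,edge(g[:,c],175,2)] for c in range(288,335,3)])
for E in(front,back):
    P=np.array([w(u,90)[:2] for u in E]); print(np.degrees(np.arctan(np.polyfit(P[:,0],P[:,1],1)[0])).round(1),P.mean(0))
s=grab_frame("scene");print(ray_fixed(s,(330.5,210),90))
```

```text
[17.   6.1 12.6] mid [582.2 159.8] width 52.5
[6.5 7.9 7.2] mid [593.8  58.8] width 45.4
[8.  8.4 8.2] mid [596.1  25. ] width 54.5
spot [596.1  26.   90. ] knob [588.5 100.9  75.5]
8.4 [598.20625   5.975  ]
9.0 [592.1    45.625]
[598.58025988  26.2863997   90.        ]<stdin>:5: RuntimeWarning: invalid value encountered in scalar divide
```

Run:
```python
from h import *
t=np.radians(8.2);Y=np.array([-np.sin(t),np.cos(t),0]);X=np.array([Y[1],-Y[0],0]);Z=np.array([0,0,1.])
movep(np.array([590,50,330]),np.c_[Y,X,-Z]); pause(.4)
p,R=read_tool_pos(),read_ee_rot(); f=grab_frame("wrist"); g=cv2.cvtColor(f["image"],cv2.COLOR_BGR2GRAY)
np.savez("w2.npz",p=p,R=R,img=f["image"]); print(p)
c=cv2.resize(f["image"][0:270,190:450],None,fx=2.2,fy=2.2,interpolation=cv2.INTER_CUBIC)
cv2.imwrite("pics/w2c.png",c)
# rectify horizontal plane z=30 into (X,Y) vise-aligned mm about knob, for straight edges
```

```text
[590.18080553  49.90310886 330.69018391]
```

View pics/w2c.png

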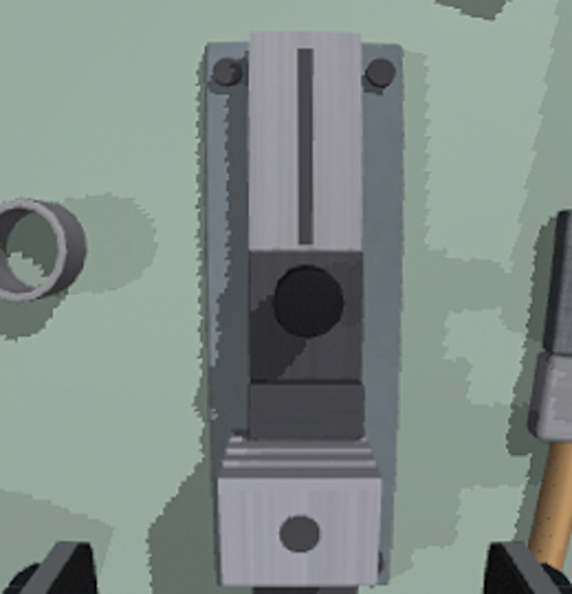

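The crop shows the bed as a clean light strip at x=249..361 (rows 35–250). The carriage is at 248..362, the knob at (308,301), the jaw top at 250..364 and the block top at 218..380 × 478..585 with its spot at (300,533).

Run:
```python
from h import *
d=np.load("w2.npz");p,R,img=d["p"],d["R"],d["img"]; f=grab_frame("wrist")
g=cv2.cvtColor(img,cv2.COLOR_BGR2GRAY).astype(float)
def edge(pr,x0,w=4):
    k=np.abs(np.diff(pr))[x0-w:x0+w]+1e-9; i=k.argmax(); lo=max(0,i-1);s=slice(lo,i+2)
    return (k[s]*np.arange(x0-w,x0+w)[s]).sum()/k[s].sum()+.5
def line(rows,c,z):
    P=np.array([ray_wrist(f,p,R,(edge(g[r],c),r),z)[:2] for r in rows]).astype(np.float32)
    v=cv2.fitLine(P,cv2.DIST_HUBER,0,.01,.01).ravel(); v=v*np.sign(v[1]) if 0 else v
    s=np.sign(v[1]); return np.array([-v[0]*s,v[1]*s]),v[2:],P
t=np.radians(8.2);Y=np.array([-np.sin(t),np.cos(t)]);X=np.array([Y[1],-Y[0]])
for n,rows,l,r,z in(("bed",range(20,110),303,354,30),("slot",range(25,108),326,332,30),("carr",range(118,170),303,354,39),("jaw",range(177,196),304,355,50),("block",range(220,262),289,363,90)):
    a=line(rows,l,z);b=line(rows,r,z);m=(a[2].mean(0)+b[2].mean(0))/2
    print(n,[np.degrees(np.arctan2(*q[0])).round(2) for q in(a,b)],"mid",m,"w",abs((b[2].mean(0)-a[2].mean(0))@X).round(1),"X of mid",(m@X).round(2),"Y",(m@Y).round(1))
w=lambda u,z:ray_wrist(f,p,R,u,z)
def comp(x0,x1,y0,y1,th,z):
    m=(g[y0:y1,x0:x1]<th).astype(np.uint8);n,l,s,c=cv2.connectedComponentsWithStats(m);i=1+s[1:,4].argmax()
    P=w(c[i]+[x0,y0],z);print(s[i],P,"X,Y",P[:2]@X,P[:2]@Y)
comp(305,355,225,258,110,90); comp(306,352,115,160,33,75.5)
for r,z,n in((216.5,90,"blk back"),(265.5,90,"blk front"),(199,50,"jaw face?"),(174,50,"jaw rear")):
    print(n,(w((327,r),z)[:2]@Y).round(1))
print([int(v) for v in g[165:285,327]])
```

```text
bed [np.float32(8.21), np.float32(8.3)] mid [579.5519 161.277 ] w 44.4 X of mid 596.63 Y 77.0
slot [np.float32(8.43), np.float32(8.24)] mid [579.7395  159.63293] w 5.7 X of mid 596.58 Y 75.3
carr [np.float32(7.09), np.float32(8.45)] mid [589.4343   93.06769] w 43.9 X of mid 596.68 Y 8.0
jaw [np.float32(7.26), np.float32(8.75)] mid [594.1474    59.033844] w 44.6 X of mid 596.49 Y -26.3
block [np.float32(8.19), np.float32(8.51)] mid [595.91406  27.02988] w 54.2 X of mid 593.68 Y -58.2
[ 12   9  18  17 244] [596.05004118  25.90224191  90.        ] X,Y 593.6505723359177 -59.376558435487
[  8   6  32  32 739] [587.55258062 101.16883369  75.5       ] X,Y 595.9751815767607 16.332508826435543
blk back -39.0
blk front -79.1
jaw face? -37.6
jaw rear -16.1
[71, 71, 70, 70, 70, 71, 66, 53, 42, 49, 72, 71, 70, 70, 68, 69, 68, 70, 70, 70, 69, 68, 69, 70, 70, 68, 68, 69, 71, 70, 70, 70, 69, 68, 68, 83, 94, 97, 105, 141, 131, 109, 92, 95, 117, 139, 132, 110, 91, 96, 95, 92, 127, 162, 158, 158, 157, 159, 159, 160, 160, 160, 160, 160, 161, 161, 160, 161, 149, 114, 66, 69, 70, 68, 69, 70, 70, 69, 70, 70, 69, 71, 71, 70, 70, 63, 141, 163, 159, 160, 160, 159, 160, 160, 160, 160, 159, 159, 161, 162, 148, 109, 40, 44, 44, 68, 71, 70, 74, 93, 115, 108, 164, 164, 162, 163, 162, 162, 163, 163]
```

```bash
cat >> h.py <<'E'
_t=np.radians(8.2);_Y=np.array([-np.sin(_t),np.cos(_t),0]);_X=np.array([_Y[1],-_Y[0],0])
def V(x,y,z): return (596.5+x)*_X+(-49.0+y)*_Y+np.array([0,0,z])   # vise coordinates -> world
_a=np.radians(8.25);Yv=np.array([-np.sin(_a),np.cos(_a),0]);Xv=np.array([Yv[1],-Yv[0],0]);Zv=np.array([0,0,1.])
def tool(deg):  # deg>0: gripper leans to +y side; tool y = vise x
    t=np.radians(deg); z=-Zv*np.cos(t)-Yv*np.sin(t); return np.c_[np.cross(Xv,z),Xv,z]
def tcp(g,deg,L=155): return g-L*tool(deg)[:,2]
E
python3 - <<'E'
from h import *
R=tool(0)
movep(tcp(V(0,65,105),0),R); print(read_t())
servo_line(tcp(V(0,65,62),0),speed=80); print(read_wrist_force(),read_tool_pos()-tcp(V(0,65,62),0))
gripper_to(15,60); print(read_width(),read_grasp_force(),read_wrist_force())
servo_line(tcp(V(0,125,62),0),speed=50); print(read_wrist_force(),read_t())
gripper_to(85); servo_line(tcp(V(0,125,130),0),speed=150)
p,Rr=read_tool_pos(),read_ee_rot();f=grab_frame("wrist");cv2.imwrite("pics/w3.png",f["image"]);s=grab_frame("scene")["image"]
cv2.imwrite("pics/s3.png",cv2.resize(s[150:300,250:450],None,fx=3,fy=3)); print(p,read_t())
E
```

```text
4.4167
[ 0.04750572  0.73654138 -0.11819092] [ 0.11888403 -0.02564162  0.109467  ]
22.606596003236405 60.223029255867004 [7.96025133 1.44852109 0.2591598 ]
[6.40075626 1.18403752 1.40330941] 7.0583
[579.36374726 160.26784972 284.24126352] 8.3917
```

View pics/s3.png

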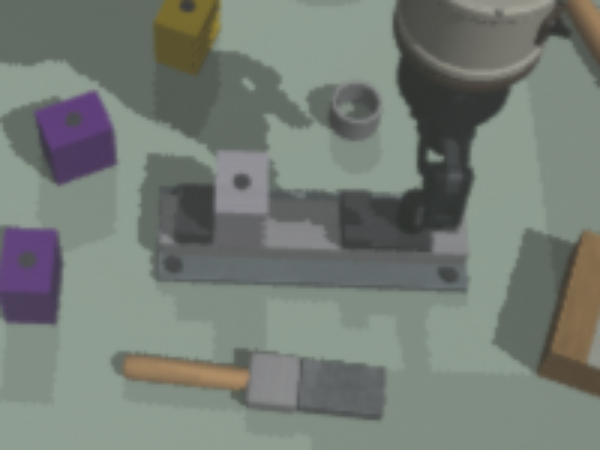

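The jaw is fully open with the block still upright (spot at (242,181)), and nothing else has moved. Next: grip the block by its ends with the tool tilted, lift it and rotate it.

Run:
```python
from h import *
A=37
def T(c,deg,back=5): return tcp(c-back*tool(deg)[:,2],deg)
c0=V(-2.9,-10.2,60)
pre=c0-95*tool(A)[:,2]
movep(T(pre,A),tool(A)); print(read_t(),read_qpos())
servo_line(T(c0,A),speed=90); print("err",read_tool_pos()-T(c0,A),read_wrist_force())
gripper_to(45,80); print(read_width(),read_grasp_force(),read_wrist_force(),read_tool_pos()-T(c0,A))
servo_line(T(c0+[0,0,8],A),speed=40); print("lift",read_wrist_force())
servo_line(T(V(0,5,118),A),speed=100)
for d in(7,-23,-53): servo_line(T(V(0,5,118),d),tool(d),speed=100)
print(read_t(),read_width(),read_grasp_force(),read_wrist_force(),read_tool_pos()-T(V(0,5,118),-53))
s=grab_frame("side")["image"];w=grab_frame("wrist")["image"]
cv2.imwrite("pics/m4.png",np.hstack([cv2.resize(s[100:230,240:390],None,fx=2.7,fy=2.7),cv2.resize(w[170:370,210:430],(386,351))]))
```

```text
9.075 [ 18.30947447  20.30065672  88.30857744 -36.69471294  81.08090189
  19.06848204]
err [0.12506051 0.30395803 0.48235678] [-1.30782499  0.42955581 -0.39962538]
52.95641516880393 84.48485501110554 [-0.56219084  3.79000753  5.93118449] [0.14388074 0.35028509 0.57664472]
lift [-1.0328137   5.24271231 -0.70633859]
14.6333 53.315328857811956 84.58241276443005 [ 0.23868008  0.19906072 -3.92426793] [0.11311718 0.58659189 0.58584906]
```

View pics/m4.png

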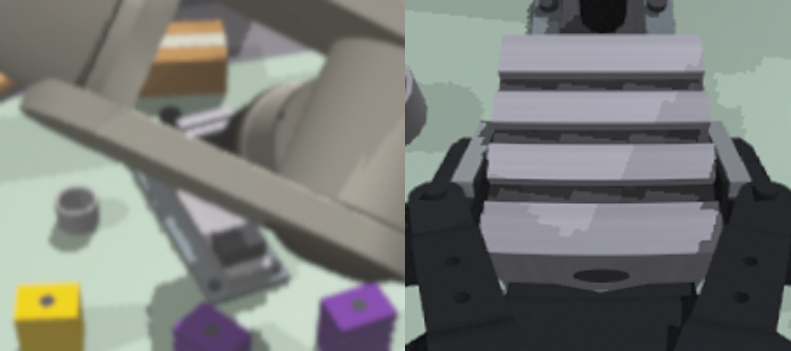

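The wrist view shows the three grooves on top, held squarely between the pads. The bolt-hole spot now faces the fixed jaw, as it should. Lowering until it touches the bed.

Run:
```python
from h import *
def T(c,deg,back=5): return tcp(c-back*tool(deg)[:,2],deg)
e=-53
servo_line(T(V(0,2,75),e),speed=90); servo_line(T(V(0,2,52),e),speed=50); f0=read_wrist_force(); print(f0)
for z in np.arange(51.5,46,-.5):
    servo_line(T(V(0,2,z),e),speed=20); pause(.08); f=read_wrist_force()
    if (f-f0)[2]>8 : break
print(z,f,read_torque(),read_tool_pos()-T(V(0,2,z),e),read_t())
w=grab_frame("wrist")["image"]; cv2.imwrite("pics/w5.png",cv2.resize(w[120:370,190:450],None,fx=2.2,fy=2.2))
```

```text
[ 0.09256842  0.15951947 -4.29866643]
50.5 [-1.32397414 -1.71701496  5.34240907] [0.03352786 0.44514174 0.2000607 ] [ 0.03508161 -0.06292966  0.48457874] 16.9667
```

View pics/w5.png

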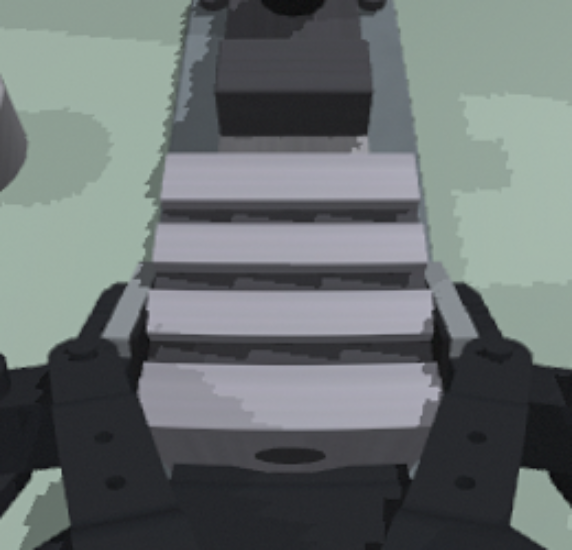

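The block sits on the bed, centred on the jaw (163..419 against 216..371). Releasing, backing out along the tool axis and looking from above.

Run:
```python
from h import *
e=-53
gripper_to(85); p=read_tool_pos()
servo_line(p-110*tool(e)[:,2],speed=120); print(read_wrist_force())
movep(V(0,100,330),tool(0)); pause(.3)
p,R=read_tool_pos(),read_ee_rot();f=grab_frame("wrist");np.savez("w6.npz",p=p,R=R,img=f["image"])
cv2.imwrite("pics/w6.png",cv2.resize(f["image"][60:330,190:450],None,fx=2.2,fy=2.2)); print(read_t())
```

```text
[0.13905322 0.89746676 0.18436739]
19.85
```

View pics/w6.png

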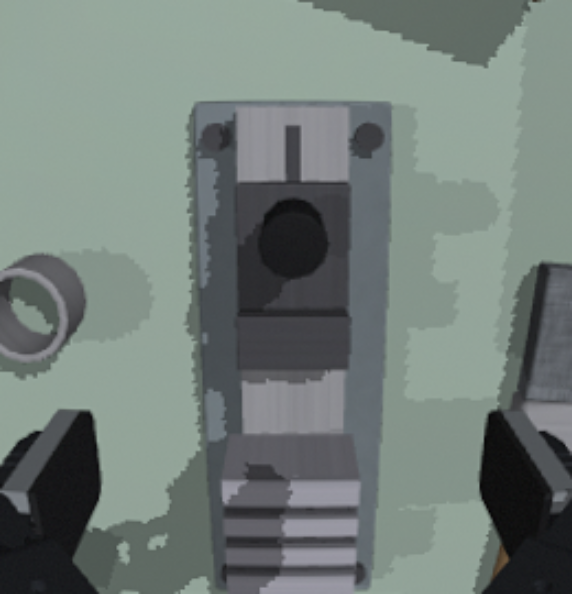

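Run:
```python
from h import *
d=np.load("w6.npz");p,R,img=d["p"],d["R"],d["img"]; f=grab_frame("wrist")
g=cv2.cvtColor(img,cv2.COLOR_BGR2GRAY).astype(float)
def edge(pr,x0,w=4):
    k=np.abs(np.diff(pr))[x0-w:x0+w]+1e-9;i=k.argmax();s=slice(max(0,i-1),i+2)
    return (k[s]*np.arange(x0-w,x0+w)[s]).sum()/k[s].sum()+.5
o=V(0,0,0)
def vc(P): P=P-o; return np.array([P@_X,P@_Y])
import h; _X,_Y=h._X,h._Y
for n,rows,l,r,z in(("bed",range(112,140),297,349,30),("jaw",range(206,226),297,349,50),("block",range(280,289),291,353,70),("blk2",range(296,302),291,353,70)):
    L=np.median([vc(ray_wrist(f,p,R,(edge(g[q],l),q),z)) for q in rows],0);Q=np.median([vc(ray_wrist(f,p,R,(edge(g[q],r),q),z)) for q in rows],0)
    print(n,L.round(1),Q.round(1),"mid",((L+Q)/2).round(2))
E=np.array([vc(ray_wrist(f,p,R,(c,edge(g[:,c],278,3)),70)) for c in range(294,351,4)]);print("blk face",E.mean(0).round(1),np.degrees(np.polyfit(E[:,0],E[:,1],1)[0]).round(2))
J=np.array([vc(ray_wrist(f,p,R,(c,edge(g[:,c],228,4)),50)) for c in range(300,346,4)]);print("jaw face",J.mean(0).round(1),np.degrees(np.polyfit(J[:,0],J[:,1],1)[0]).round(2))
```

```text
bed [-22.  156.8] [ 22.  156.8] mid [-4.000e-02  1.568e+02]
jaw [-21.7  81.9] [22.3 81.9] mid [ 0.31 81.88]
block [-28.1  25.8] [26.1 25.8] mid [-0.98 25.8 ]
blk2 [-28.3  10.4] [26.  10.3] mid [-1.15 10.34]
blk face [-0.7 32.3] -0.2
jaw face [-0.7 70.4] -0.98
```

The block is about 1.1 mm off the jaw's midline, and square to 0.2°. I'll centre it with a light pinch of its ends, then slide the jaw home, watching the force.

Run:
```python
from h import *
R=tool(0)
movep(tcp(V(1.2,2,110),0),R); servo_line(tcp(V(1.2,2,60),0),speed=100)
gripper_to(50,25); print(read_width(),read_wrist_force()); gripper_to(85)
servo_line(tcp(V(1.2,2,125),0),speed=150); print(read_t())
movep(tcp(V(.3,125,110),0),R); servo_line(tcp(V(.3,125,62),0),speed=100)
gripper_to(15,100); print(read_width(),read_wrist_force())
servo_line(tcp(V(.3,89,62),0),speed=40); print("slid",read_wrist_force(),read_t())
for y in np.arange(88.5,79,-.5):
    servo_line(tcp(V(.3,y,62),0),speed=15); pause(.06); F=read_wrist_force()@Yv
    print(y,round(F,1),end="; ")
    if F>25: break
print(read_width(),read_wrist_force(),(read_tool_pos()-V(0,0,0))@Yv,read_t())
gripper_to(85); servo_line(tcp(V(.3,y+1,125),0),speed=120)
movep(V(0,40,340),R); pause(.3)
p,Rr=read_tool_pos(),read_ee_rot();f=grab_frame("wrist");np.savez("w7.npz",p=p,R=Rr,img=f["image"])
cv2.imwrite("pics/w7.png",cv2.resize(f["image"][0:270,190:450],None,fx=2.2,fy=2.2)); print(read_t())
```

```text
53.312951663859124 [-2.33833434  0.30049154  7.48087128]
22.4917
22.002702754626913 [4.64585443 0.77467773 5.5708183 ]
slid [4.73551634 0.05643231 5.052368  ] 25.3417
88.5 0.1; 88.0 2.2; 87.5 2.3; 87.0 2.3; 86.5 2.5; 86.0 3.9; 85.5 5.2; 85.0 4.7; 84.5 4.8; 84.0 4.9; 83.5 6.1; 83.0 10.8; 82.5 14.3; 82.0 18.8; 81.5 22.9; 81.0 28.1; 21.254132051397544 [ 2.77296181 28.81122741  5.66285745] 83.21386366289288 30.275
32.325
```

View pics/w7.png

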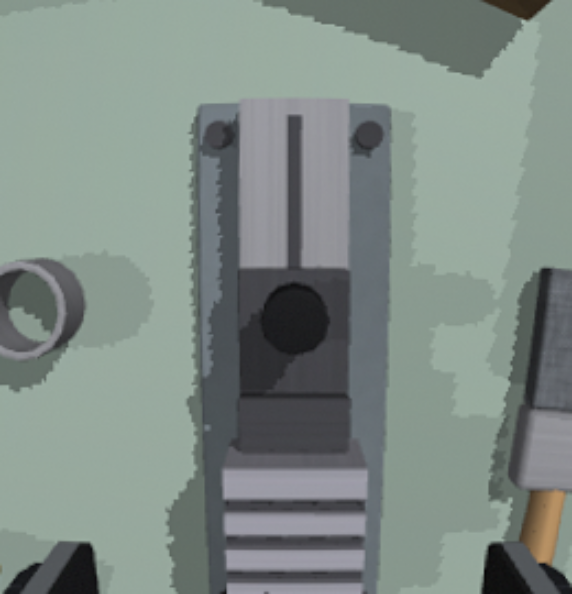

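The jaw (face at row ~452) is against the block and the grooves are on top. A last look at the fixed-jaw side for flatness and centring.

Run:
```python
from h import *
import h
movep(V(0,-75,330),tool(0)); pause(.3)
p,R=read_tool_pos(),read_ee_rot();f=grab_frame("wrist");img=f["image"]
cv2.imwrite("pics/w8.png",cv2.resize(img[60:270,210:430],None,fx=2.7,fy=2.7))
np.savez("w8.npz",p=p,R=R,img=img);print(read_t())
```

```text
33.2083
```

View pics/w8.png

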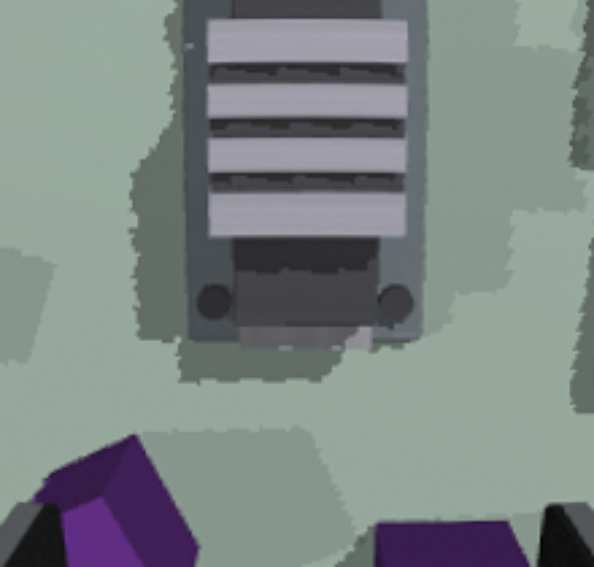

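The block (208..406) is centred on both jaws (233..379 and 232..381). It is square, and the grooves are on top.

```bash
python3 -c "
from cell import *
print(hand_in())"
```

```text
the job is handed in; nothing more can be done
None
```

The job is handed in at about 33 s of the 58 s: the block lies grooves up on the vise bed, midway along the jaws, and the jaw was pushed home against it to about 28 N; the last picture shows it square and centred.

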